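# Release the analyser's battery pack with the latch key

## Robot

A 7-joint arm with a two-finger parallel gripper is mounted at the origin on the work surface. World frame = base frame: x ahead of the robot, y to its left, z up, the work surface at z = 0. Lengths are in mm, angles in rad, forces in N, time in s.
With the tool pointing down it reaches from about 425 to 875 mm from the base axis. Payload 9.9 kg.
Tool frame: the origin (TCP) lies on the front face of the gripper's body, between the roots of the fingers; the fingertips stand 73 mm ahead of it and the grasp point (between the pads) lies 54 mm ahead of it; z points along the fingers, y is the line along which they close (so a half turn about z gives the same grasp; the last joint's range is limited). The gripper opens to 85 mm and grips with 20 to 120 N. Pads are 22 mm wide; open, the fingers measure 114 mm over their backs; the gripper's body (76 mm by 85 mm) begins 54 mm behind the grasp point. The pads swing forward as they close: fully open they stand 13 mm farther back than shut.
Start: joints at [1.216, 0.576, 0.025, 1.437, -0.015, 1.129, -0.057], TCP at [180.569, -650.405, 303.889] pointing down, gripper open.
Joint ranges: [-2.76, 2.76], [-0.34, 2.15], [-1.52, 1.57], [0.19, 2.46], [-1.09, 4.23], [0.17, 1.99], [-2.82, 2.82]. Speed limits (rad/s): [2.22, 2.22, 3.01, 3.01, 3.14, 3.14, 3.14].

## Interface

Orientations are given as a unit quaternion [w, x, y, z].
In Python, from cell import env, snapshot, nets gives the robot as it stands.
- The arm moves only by the tool carry_out, never from a script. Its argument "targets" is a list that holds one entry, the list of rows, each a list of 5 numbers: the opening, from 0 (shut) to 1 (fully open), then the shift along the tool's x, y, z in mm, then the turn about the tool's z in degrees. A call has exactly 10 rows; each row is the pose to reach, as a shift and turn from the pose commanded when the call began, along the tool's axes at that moment; what a row does not reach only later rows make up. A row lasts 1/8 s, in which the tool goes at most 62.5 mm and 10.7 degrees, less where a joint would pass 70% of its speed; a pose out of reach is approached as far as the arm can. A call with a gripper value outside its range is refused whole. The fingers move at their own pace and stop on an object; the grip force is fixed at half the most. Time passes only in rows, so rows that repeat a pose let the fingers close, or fill a call up. It gives the time, the measured TCP pose, the force, the opening and the grip force at its end, in the units of the state.
- env.sense(): the state, without advancing time (a new reading comes with each control period).
- snapshot(name): name is "scene" or "top" or "wrist"; returns a dict with "frame" (480x640x3 uint8, blue, green, red), "mtx" (3x3 intrinsics, pixels), "position" and "orientation" of the camera in the world. Camera axes: x right, y down, z forward; pixel columns grow to the right and rows downward; lengths in mm; the calibration is good to about 2 mm. A picture is of the moment at which its call begins. There is no depth.
- env.sign_off(): hands the job in; it is judged then, once.
Trained networks look in a picture, given as the dict that the camera call returned (one of the last four; its "shot" number tells which), for a name from the list of things; names that differ only in an ending like _2 or _b are one class to them, and where a whole thing is asked for, a point or a joint stands for the part that bears it (a point fixed in the world has none). Each returns a list of dicts, best first, with "score" (0 to 1); they miss things now and then, are a little off and sometimes report something else, mostly with a low value. They report only what shows in the picture. A call takes as long as a camera call. They do not tell look-alikes from the thing itself.
- nets.boxes_of(picture, target): "location" ([x, y, z] in mm, in world coordinates, good to about 4 mm: the middle of the surface that is visible of it).
The state is a dict: "t": time; "joint_pos": joint angles; "qvel": joint speeds; "tau": joint torques, N m; "tool_pos": TCP position; "tool_rot": TCP orientation; "wrist_force": force on the tool from outside, world axes, zero at the start; "ft_torque": the same for the moment, N m; "gripper_width": finger opening in mm; "grasp_force": force on a finger pad.
Only numpy, scipy, OpenCV 4.12 (cv2) and the standard library are available. Lean on these libraries where they do the work, as an engineer would, in place of code of your own. Each camera call takes 0.05 s, during which the arm holds its last target. There are 200 camera calls.

## Task

Take the release key out of its stand, put its rod down through the narrow slot in the battery dock's top, feel along the slot for the hidden latch tab and press it down gently until the battery pack pops up. Then put the key back in its stand, hanging upright by its handle, and leave the pack standing in the dock. Feel your way: never push or lean on the dock with the key harder than about 30 N, and leave the jar, the cup and the rock where they are.

Things in the scene. Friction and masses are not known exactly. Their poses are not given: they have to be found in the camera images.
- dock: The fixed bench battery dock: a cream plastic box 130 mm (its x) by 140 mm (its y) by 100 mm high with a grey foot; origin at the centre of its underside, z up. The pack's open well is in its -y half, the flat lid with the slot in its +y half.
- slot (a point): Centre of the slot's mouth, level with the dock's top face (100 mm up), 38 mm to the +y side of the dock's centre; axes as the dock's. The slot is a dark straight opening 56 mm long (along x) and 12 mm wide (along y) through a lid 10 mm thick; below the lid the dock is hollow.
- rail (a point): Middle of the hard guide rail under the slot, on its top face, 28 mm below the mouth; axes as the dock's. It has one gap, 13 mm long, centred anywhere within 16 mm of this point along x, different each time. In the gap lies the sprung latch tab, 38 mm below the mouth: it gives at about 4 N, frees the pack after 4 to 9 mm at 6 to 14 N, and stops hard after 10.5 mm.
- pack_top (a point): Centre of the top face of the black battery pack, 80 by 56 by 125 mm, 0.3 to 0.5 kg, upright in the dock's well; axes as the dock's. Latched, its top is 35 mm above the dock's top face; freed, a spring lifts it 12 mm to 47 mm and it stays up.
- key_grip (a point): Centre of the release key's handle, a wooden square block 18 by 18 mm and 45 mm high with faces along its x and y; z points up along the key. Under the handle is a straight round steel rod, 8 mm thick and 105 mm long, with a rounded end. 0.09 kg.
- key_tip (a point): Lower end of the key's rod, 127.5 mm below the handle's centre; axes as the handle's.
- stand_hole (a point): Centre of the square hole (13 by 13 mm) in the top of the fixed aluminium key stand, 60 by 60 by 112 mm high, level with its top face. The hole goes right through; the key hangs in it with the underside of its handle resting on the top face.
- jar_mid (a point): Middle of a white plastic jar, 48 mm across and 55 mm high; a bystander.
- cup_mid (a point): Middle of a grey plastic ring-shaped sample cup, 42 mm across and 26 mm high; a bystander.
- rock_mid (a point): Middle of a pale rock sample, 54 mm across and 35 mm high; a bystander.
- key: The release key; origin at the centre of its handle's underside, z up along the key.
- pack: The battery pack; origin at the centre of its underside, z up.
There are look-alikes about, which are no part of the job. Several things look just like the part that bears stand_hole: the one meant starts farthest from the robot's base.

How it is judged (in metres and radians):
On the way, in this order (a step that is already met when the one before it is completed fails the run):
1. the key's tip is at least 15 mm down inside the slot (z of key_tip in the frame of slot below -0.015 m and x of key_tip in the frame of slot between -0.028 and 0.028 m and y of key_tip in the frame of slot between -0.01 and 0.01 m), for 0.1 s.
2. the pack has risen at least 5 mm while the key's tip is down in the slot, deeper than the rail (z of pack_top in the frame of slot above 0.04 m and z of key_tip in the frame of slot below -0.03 m and x of key_tip in the frame of slot between -0.028 and 0.028 m and y of key_tip in the frame of slot between -0.01 and 0.01 m).
At the end, for the whole second after the job is handed in: The pack stands popped up and upright (0.1 rad) in the dock, its top 42 to 52 mm above the dock's top and within 82 mm of the slot; the key hangs upright (0.1 rad) in its stand, handle down on the stand's top (4 mm), centred on the hole (6 mm); both at rest (z of pack_top in the frame of slot between 0.042 and 0.052 m and angle between each of pack_top, key's own z axis and vertical below 0.1 rad and horizontal distance between pack_top and slot below 0.082 m and horizontal distance between key and stand_hole below 0.006 m and z of key in the frame of stand_hole between -0.003 and 0.004 m and linear speed of each of key, pack below 0.02 m/s); the robot touches nothing.
It fails at once if the key presses on the dock, its rail or its latch with more than 32 N (contact force between key and dock above 32 N).
It fails at once if the jar is moved more than 20 mm (distance of jar_mid from where it was at the start of the episode above 0.02 m).
It fails at once if the cup is moved more than 20 mm (distance of cup_mid from where it was at the start of the episode above 0.02 m).
It fails at once if the rock is moved more than 20 mm (distance of rock_mid from where it was at the start of the episode above 0.02 m).
It also fails if it takes over 72 s, if anything falls off the work surface, if the arm or the gripper's body presses on something with over 40 N, if the wrist force passes 120 N, or if a joint passes its speed limit or range.

## Working session

There is one attempt and no reset: what is moved stays moved. The work goes in short steps, Python scripts to look and compute and a tool call to move; the robot and the scene stay as the last step left them, time stands still between calls to the robot, and variables do not carry over. Pictures are saved under pics/ and viewed, at most 10 in all, crops included, and the job is handed in when it is done.

Besides the shell and the picture viewer there is one more tool, called after "Emit:" by a JSON object that holds its "method" and its "body", one argument or row to a line. carry_out: Moves the arm, as the interface text tells. Its arguments: {"type":"object","properties":{"targets":{"type":"array"}},"required":["targets"]}

```bash
mkdir -p pics; ls; python3 - <<'E'
from cell import env,snapshot,nets
import cv2,numpy as np
s=env.sense();print({k:np.round(v,3).tolist() for k,v in s.items()})
for n in("top","scene"):
    p=snapshot(n);cv2.imwrite(f"pics/{n}0.png",p["frame"])
    print(n,p["mtx"],p["position"],p["orientation"])
    for t in("dock","slot","pack_top","key_grip","stand_hole","jar_mid","cup_mid","rock_mid"):
        for d in nets.boxes_of(p,t)[:4]: print(t,round(d["score"],2),np.round(d["location"]).tolist())
E
```

```text
pics
{'t': 0.0, 'joint_pos': [1.216, 0.577, 0.025, 1.438, -0.015, 1.129, -0.056], 'qvel': [0.001, -0.0, -0.0, -0.0, -0.001, -0.0, -0.002], 'tau': [0.001, -76.575, 2.251, -28.597, 0.015, 0.013, 0.0], 'tool_pos': [180.479, -650.061, 303.026], 'tool_rot': [-0.001, 0.991, 0.135, -0.0], 'wrist_force': [-0.81, 0.266, -1.057], 'ft_torque': [-0.007, 0.008, -0.03], 'grasp_force': 0.0, 'gripper_width': 85.305}
top [[479.81015417   0.         319.23500512]
 [  0.         479.81015417 239.06639776]
 [  0.           0.           1.        ]] [419.92826151 -21.66510196 889.74235099] [ 0.04470968 -0.70275381  0.70926259 -0.03293485]
slot 0.79 [498.0, -98.0, 103.0]
pack_top 0.58 [490.0, -151.0, 136.0]
key_grip 0.58 [552.0, 128.0, 155.0]
key_grip 0.16 [718.0, 27.0, 24.0]
stand_hole 0.97 [538.0, 125.0, 113.0]
stand_hole 0.95 [293.0, 179.0, 114.0]
stand_hole 0.92 [459.0, 36.0, 111.0]
stand_hole 0.59 [418.0, 147.0, 112.0]
jar_mid 0.79 [726.0, -136.0, 57.0]
cup_mid 0.57 [732.0, 145.0, 23.0]
rock_mid 0.59 [720.0, 25.0, 26.0]
scene [[589.95907029   0.         315.55837115]
 [  0.         589.95907029 249.29079173]
 [  0.           0.           1.        ]] [1195.99670351  341.43922622  628.20006919] [-0.23906919  0.4561617   0.75790647 -0.40042502]
dock 0.94 [556.0, -88.0, 72.0]
slot 0.8 [551.0, -86.0, 74.0]
pack_top 0.96 [510.0, -144.0, 129.0]
key_grip 0.57 [559.0, 135.0, 140.0]
stand_hole 0.81 [482.0, 43.0, 81.0]
stand_hole 0.57 [575.0, 138.0, 77.0]
stand_hole 0.57 [317.0, 189.0, 75.0]
stand_hole 0.52 [556.0, 134.0, 138.0]
jar_mid 0.95 [753.0, -124.0, 42.0]
cup_mid 0.88 [741.0, 152.0, 14.0]
rock_mid 0.62 [736.0, 35.0, 22.0]
```

View pics/top0.png

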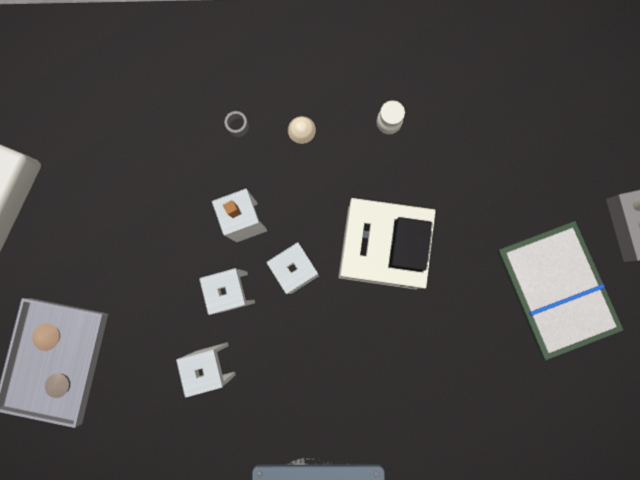

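View pics/scene0.png

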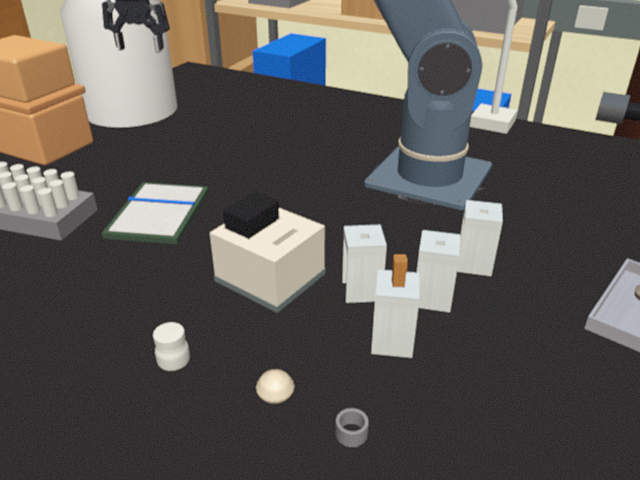

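Stand candidates in the top view: (237,211), (292,268), (222,291) and (200,373). The one at (237,211), which holds the key, has the largest x and is farthest from the base (about 557 mm against 460, 443 and 344), so it fits. I'll confirm it in an enlarged crop. The dock is at (388,243) with its slot at (365,239). The jar, rock and cup are at (391,115), (302,129) and (236,122).

```bash
cat > h.py <<'E'
from cell import env,snapshot,nets
import cv2,numpy as np
from scipy.spatial.transform import Rotation as R
def rot(q): return R.from_quat(np.r_[q[1:],q[0]])
def px2w(p,uv,z):
    uv=np.atleast_2d(uv).astype(float)
    d=rot(p["orientation"]).apply(np.c_[(uv-p["mtx"][:2,2])/p["mtx"][0,0],np.ones(len(uv))])
    return p["position"]+d*((z-p["position"][2])/d[:,2])[:,None]
def w2px(p,X):
    c=rot(p["orientation"]).inv().apply(np.atleast_2d(X)-p["position"]);c=c@p["mtx"].T
    return c[:,:2]/c[:,2:]
def tool(dx):  # world vector -> tool axes
    return rot(env.sense()["tool_rot"]).inv().apply(dx)
E
python3 - <<'E'
from h import *
p=snapshot("top");f=p["frame"]
def crop(c,r,w=90,h=100): return cv2.resize(f[r:r+h,c:c+w],None,fx=4,fy=4,interpolation=cv2.INTER_CUBIC)
cv2.imwrite("pics/crop1.png",np.hstack([crop(195,170),crop(335,195,110,100)]))
print(px2w(p,[[320,240],[365,239]],100))
print(rot(env.sense()["tool_rot"]).as_matrix().round(3))
E
```

```text
[[505.5421366  -10.10864995 100.        ]
 [506.45121575 -84.53396333 100.        ]]
[[ 0.964  0.268  0.   ]
 [ 0.268 -0.964  0.   ]
 [ 0.    -0.    -1.   ]]
```

View pics/crop1.png

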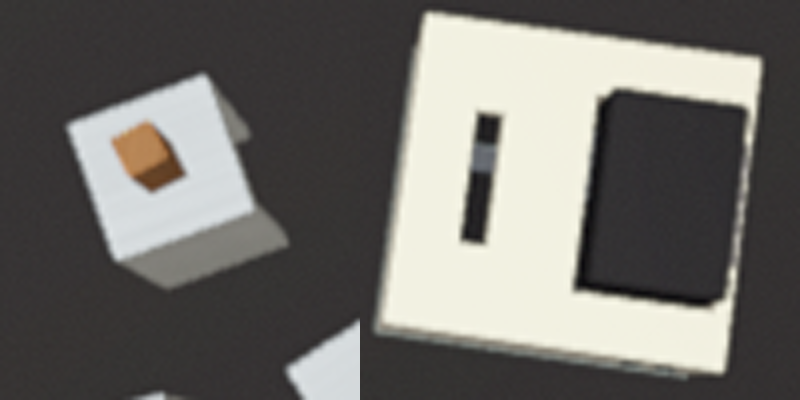

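The crop confirms the stand at (237,211): its square hole carries the key's handle, and its edges are turned about 20° from the image axes. The slot runs from crop (488,113) to (473,243). It has a grey patch at (483,157), which may be the tab or its gap; I'll check that by feel.

```bash
python3 - <<'E'
from h import *
p=snapshot("top")
S=np.array([[67,125],[207,73],[255,210],[117,262]])/4-.375+[195,170]
K=np.array([[111,138],[150,122],[170,153],[127,168]])/4-.375+[195,170]
D=(np.array([[425,12],[763,58],[727,373],[377,328]])-[360,0])/4-.375+[335,195]
L=(np.array([[488,113],[473,243],[483,157]])-[360,0])/4-.375+[335,195]
s=px2w(p,S,112);k=px2w(p,K,157);d=px2w(p,D,100);l=px2w(p,L[:2],100);g=px2w(p,L[2:],72)
def ang(q): v=q[0]-q[3]+q[1]-q[2]; return np.degrees(np.arctan2(v[1],v[0]))
for n,q in(("stand",s),("key",k),("dock",d)): print(n,q.mean(0).round(1),"x-edge ang",ang(q).round(1),[np.linalg.norm(q[i]-q[i-1]).round(0) for i in range(4)])
a=np.radians(ang(d));c=d.mean(0)+38*np.array([-np.sin(a),np.cos(a),0])
print("slot from dock",c.round(1),"slot px",l.mean(0).round(1),l.round(1).tolist(),"patch",g.round(1), "along",(g[0]-c)@[np.cos(a),np.sin(a),0])
print("hole/key px",w2px(p,[s.mean(0)]))
t=np.r_[s.mean(0)[:2],0]; st=env.sense();print(st["tool_pos"],tool(t-st["tool_pos"]))
E
```

```text
stand [553.  129.3 112. ] x-edge ang 20.0 [np.float64(61.0), np.float64(62.0), np.float64(61.0), np.float64(60.0)]
key [554.  129.2 157. ] x-edge ang 30.6 [np.float64(13.0), np.float64(16.0), np.float64(15.0), np.float64(18.0)]
dock [ 500.3 -122.   100. ] x-edge ang -8.9 [np.float64(133.0), np.float64(141.0), np.float64(131.0), np.float64(144.0)]
slot from dock [506.2 -84.5 100. ] slot px [506.3 -84.1 100. ] [[533.3, -87.7, 100.0], [479.4, -80.5, 100.0]] patch [[518.3 -87.6  72. ]] along 12.471879239269793
hole/key px [[234.9895576  211.42247731]]
[ 180.56848255 -650.4011758   303.88916395] [ 567.38777849 -651.66523957  303.91344164]
```

Emit:
{"method": "carry_out", "body": {
  "targets": [
    [[1,40,-46,0,0],[1,80,-91,0,0],[1,119,-137,0,0],[1,159,-182,0,0],[1,199,-228,0,0],[1,238,-274,0,0],[1,278,-319,0,0],[1,318,-365,0,0],[1,357,-410,0,0],[1,397,-456,0,0]]
  ]
}}

```text
t: 2.25
tool_pos: [441.8, -103.1, 304.3]
tool_rot: [0.0, 0.991, 0.135, 0.001]
wrist_force: [1.2, -2.1, -0.2]
gripper_width: 85.5
grasp_force: 0.0
```

Emit:
{"method": "carry_out", "body": {
  "targets": [
    [[1,35,-40,0,0],[1,70,-80,0,-1],[1,105,-120,0,-2],[1,140,-160,0,-3],[1,170,-196,0,-5],[1,170,-196,0,-5],[1,170,-196,0,-5],[1,170,-196,0,-5],[1,170,-196,0,-5],[1,170,-196,0,-5]]
  ]
}}

```text
t: 3.5
tool_pos: [552.5, 128.9, 304.1]
tool_rot: [0.0, 0.984, 0.178, 0.0]
wrist_force: [0.7, 0.3, 0.1]
gripper_width: 85.1
grasp_force: 0.0
```

```bash
python3 - <<'E'
from h import *
s=env.sense();print({k:np.round(s[k],2).tolist() for k in("t","tool_pos","joint_pos","wrist_force")});print(rot(s["tool_rot"]).as_matrix().round(3))
p=snapshot("wrist");cv2.imwrite("pics/w1.png",p["frame"])
print(p["position"],p["orientation"],w2px(p,[[553,129.3,112],[553.5,129.3,157]]))
for t in("key_grip","stand_hole"):
  for d in nets.boxes_of(p,t)[:3]: print(t,round(d["score"],2),np.round(d["location"],1))
E
```

```text
{'t': 3.5, 'tool_pos': [552.46, 128.89, 304.08], 'joint_pos': [-0.14, 0.42, -0.26, 1.72, 0.12, 1.01, -1.65], 'wrist_force': [0.67, 0.26, 0.09]}
[[ 0.937  0.35   0.   ]
 [ 0.35  -0.937 -0.   ]
 [ 0.     0.    -1.   ]]
[616.52969517 152.33310935 374.31633013] [ 0.11145626  0.81402144 -0.56476498 -0.07737649] [[318.1365531  235.81292276]
 [318.23854086 252.02168618]]
key_grip 0.72 [556.9 129.  154.7]
key_grip 0.17 [544.3 -75.   99.3]
stand_hole 0.89 [472.9  47.8 108.3]
stand_hole 0.88 [321.6 179.9  36.8]
stand_hole 0.64 [559.5 136.4 113.6]
```

View pics/w1.png

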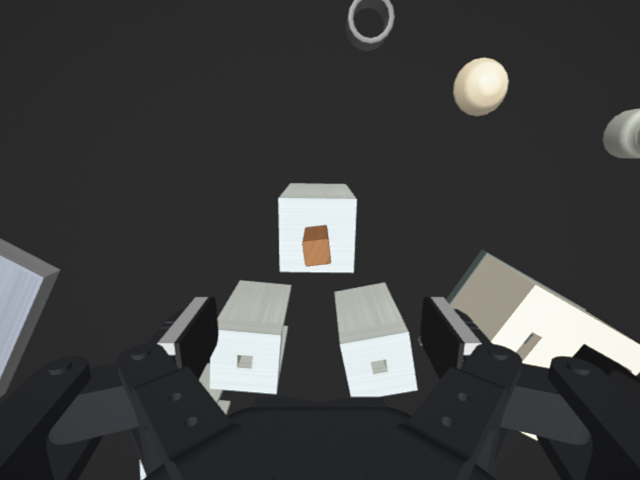

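The wrist view shows the handle top centred at (317,253), within 1 px of the prediction. It is turned about 7° from the tool axes, and the stand top spans (278..356, 198..272). I'll turn 7° and descend to grasp.

Emit:
{"method": "carry_out", "body": {
  "targets": [
    [[1,1,0,30,-4],[1,1,0,60,-7],[1,1,0,80,-7],[1,1,0,95,-7],[1,1,0,106,-7],[1,1,0,112,-7],[0.1,1,0,112,-7],[0,1,0,112,-7],[0,1,0,112,-7],[0,1,0,112,-7]]
  ]
}}

```text
t: 4.9
tool_pos: [553.6, 129.8, 192.3]
tool_rot: [0.0, 0.971, 0.238, 0.0]
wrist_force: [-0.7, 0.7, 2.4]
gripper_width: 17.2
grasp_force: 58.3
```

Emit:
{"method": "carry_out", "body": {
  "targets": [
    [[0,0,0,0,0],[0,0,0,0,0],[0,0,0,0,0],[0,0,0,-3,0],[0,0,0,-6,0],[0,0,0,-10,0],[0,0,0,-15,0],[0,0,0,-20,0],[0,0,0,-20,0],[0,0,0,-20,0]]
  ]
}}

```text
t: 6.15
tool_pos: [553.4, 129.8, 211.9]
tool_rot: [-0.0, 0.971, 0.238, -0.0]
wrist_force: [-0.5, -0.7, -1.0]
gripper_width: 17.3
grasp_force: 58.4
```

Emit:
{"method": "carry_out", "body": {
  "targets": [
    [[0,0,0,-35,0],[0,0,0,-75,0],[0,0,0,-113,0],[0,-28,34,-113,7],[0,-56,67,-113,14],[0,-84,101,-113,21],[0,-113,135,-113,28],[0,-141,168,-113,35],[0,-141,168,-113,35],[0,-141,168,-113,35]]
  ]
}}

```text
t: 7.4
tool_pos: [506.1, -83.7, 324.8]
tool_rot: [-0.0, 0.998, -0.065, -0.0]
wrist_force: [0.3, 0.2, -1.3]
gripper_width: 17.2
grasp_force: 58.8
```

Emit:
{"method": "carry_out", "body": {
  "targets": [
    [[0,0,0,10,0],[0,0,0,20,0],[0,0,0,28,0],[0,0,0,28,0],[0,0,0,28,0],[0,0,0,28,0],[0,0,0,28,0],[0,0,0,28,0],[0,0,0,28,0],[0,0,0,28,0]]
  ]
}}

```text
t: 8.65
tool_pos: [506.0, -84.3, 296.9]
tool_rot: [-0.0, 0.998, -0.065, 0.0]
wrist_force: [0.2, 0.3, -0.8]
gripper_width: 17.3
grasp_force: 58.7
```

```bash
python3 - <<'E'
from h import *
s=env.sense();print({k:np.round(s[k],2).tolist() for k in("t","tool_pos","joint_pos","wrist_force")});r=rot(s["tool_rot"]).as_matrix();print(np.degrees(np.arctan2(r[1,0],r[0,0])))
p=snapshot("wrist")
q=w2px(p,[[506.2,-84.5,100],s["tool_pos"]-[0,0,185]]);print(q, p["position"])
w=p["frame"]
c=q[0].astype(int);o=np.clip(c-[60,60],0,None);print(o)
a=cv2.resize(w[o[1]:o[1]+120,o[0]:o[0]+120],(480,480),interpolation=cv2.INTER_CUBIC)
p2=snapshot("scene");q2=w2px(p2,[[506.2,-84.5,100],s["tool_pos"]-[0,0,185]]);print(q2);o2=q2[0].astype(int)-[30,80];print(o2)
b=cv2.resize(p2["frame"][o2[1]:o2[1]+120,o2[0]:o2[0]+80],(320,480),interpolation=cv2.INTER_CUBIC)
cv2.imwrite("pics/c2.png",np.hstack([a,b]))
E
```

```text
{'t': 8.65, 'tool_pos': [506.01, -84.26, 296.92], 'joint_pos': [0.15, 0.34, -0.1, 1.87, 0.04, 0.93, -1.67], 'wrist_force': [0.2, 0.25, -0.79]}
-7.484685013180055
[[318.78616363 234.96964725]
 [318.49332145 239.06803864]] [573.81524941 -93.6843241  367.12155308]
[258 174]
[[284.63126271 236.35780834]
 [284.57979585 230.20096194]]
[254 156]
```

View pics/c2.png

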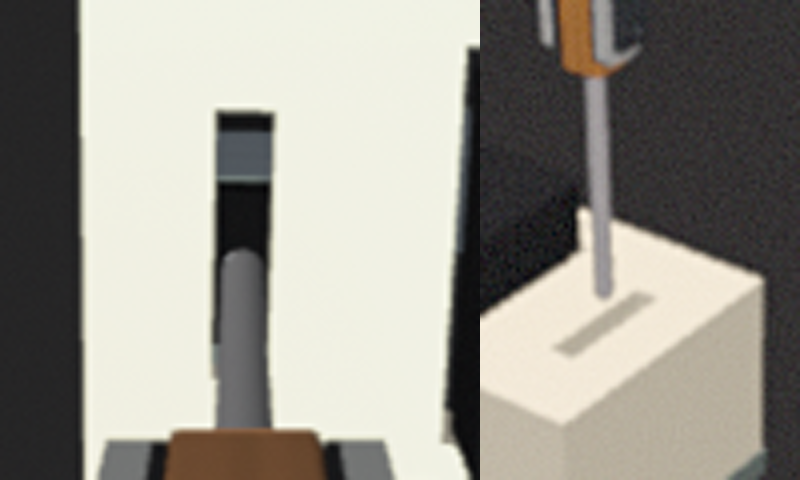

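```bash
python3 - <<'E'
from h import *
p=snapshot("wrist");t=snapshot("top")
a=np.radians(-7.9);ex=np.array([np.cos(a),np.sin(a),0]);c=np.array([506.2,-84.5,100])
W=np.array([[245,112],[245,130],[245,180]])/4-.375+[258,174]
T=(np.array([[487,113],[484,143],[482,172],[473,243]])-[360,0])/4-.375+[335,195]
for z in(100,90,72,62,52,20,0):print(z,((px2w(p,W,z)-c)@ex).round(1),((px2w(t,T,z)-c)@ex).round(1))
E
```

```text
100 [27.  23.4 13.4] [ 27.3  14.7   2.6 -27.1]
90 [25.4 21.8 11.4] [ 28.8  16.    3.8 -26.3]
72 [22.7 18.7  7.7] [ 31.6  18.5   6.  -24.8]
62 [21.1 17.1  5.6] [ 33.1  19.9   7.2 -23.9]
52 [19.6 15.4  3.6] [ 34.7  21.3   8.4 -23.1]
20 [14.6 10.  -3. ] [ 39.6  25.7  12.3 -20.4]
0 [11.5  6.7 -7.1] [ 42.6  28.4  14.8 -18.7]
```

The rod tip at crop (242,255) is centred across the slot, whose edges there are at about 216 and 271. The grey patch at (245,155) sits at rail or tab level, 7 to 18 mm along dock +x, so I'll feel there first.

Emit:
{"method": "carry_out", "body": {
  "targets": [
    [[0,6,0,0,0],[0,12,0,0,0],[0,12.5,0,0,0],[0,12.5,0,5,0],[0,12.5,0,10,0],[0,12.5,0,15,0],[0,12.5,0,20,0],[0,12.5,0,25,0],[0,12.5,0,30,0],[0,12.5,0,34,0]]
  ]
}}

```text
t: 10.1
tool_pos: [518.3, -85.9, 262.5]
tool_rot: [-0.0, 0.998, -0.065, -0.0]
wrist_force: [-0.2, 0.2, -0.4]
gripper_width: 17.9
grasp_force: 58.7
```

Emit:
{"method": "carry_out", "body": {
  "targets": [
    [[0,0,0,0.5,0],[0,0,0,1,0],[0,0,0,1.5,0],[0,0,0,2,0],[0,0,0,2.5,0],[0,0,0,3,0],[0,0,0,3.5,0],[0,0,0,4,0],[0,0,0,4.5,0],[0,0,0,4.5,0]]
  ]
}}

```text
t: 11.35
tool_pos: [518.4, -85.9, 258.4]
tool_rot: [-0.0, 0.998, -0.065, -0.0]
wrist_force: [-0.0, 0.1, -1.1]
gripper_width: 17.3
grasp_force: 58.7
```

Emit:
{"method": "carry_out", "body": {
  "targets": [
    [[0,0,0,0.3,0],[0,0,0,0.6,0],[0,0,0,0.9,0],[0,0,0,1.2,0],[0,0,0,1.5,0],[0,0,0,1.8,0],[0,0,0,2.1,0],[0,0,0,2.4,0],[0,0,0,2.7,0],[0,0,0,3,0]]
  ]
}}

```text
t: 12.6
tool_pos: [518.4, -85.9, 255.4]
tool_rot: [-0.0, 0.998, -0.065, -0.0]
wrist_force: [-0.9, -0.1, -0.6]
gripper_width: 17.3
grasp_force: 58.7
```

Emit:
{"method": "carry_out", "body": {
  "targets": [
    [[0,0,0,0.3,0],[0,0,0,0.6,0],[0,0,0,0.9,0],[0,0,0,1.2,0],[0,0,0,1.5,0],[0,0,0,1.8,0],[0,0,0,2.1,0],[0,0,0,2.4,0],[0,0,0,2.7,0],[0,0,0,3,0]]
  ]
}}

```text
t: 13.85
tool_pos: [518.4, -85.9, 252.4]
tool_rot: [-0.0, 0.998, -0.065, 0.0]
wrist_force: [0.2, 0.2, -0.6]
gripper_width: 17.3
grasp_force: 58.7
```

Emit:
{"method": "carry_out", "body": {
  "targets": [
    [[0,0,0,0.4,0],[0,0,0,0.8,0],[0,0,0,1.2,0],[0,0,0,1.6,0],[0,0,0,2,0],[0,0,0,2.4,0],[0,0,0,2.8,0],[0,0,0,3.2,0],[0,0,0,3.6,0],[0,0,0,4,0]]
  ]
}}

```text
t: 15.1
tool_pos: [518.4, -85.9, 248.4]
tool_rot: [-0.0, 0.998, -0.065, 0.0]
wrist_force: [0.4, -0.5, -0.9]
gripper_width: 17.9
grasp_force: 58.7
```

Past rail level with no contact, so the tip is in the gap. I'll press on in small steps.

Emit:
{"method": "carry_out", "body": {
  "targets": [
    [[0,0,0,0.3,0],[0,0,0,0.6,0],[0,0,0,0.9,0],[0,0,0,1.2,0],[0,0,0,1.5,0],[0,0,0,1.8,0],[0,0,0,2.1,0],[0,0,0,2.4,0],[0,0,0,2.7,0],[0,0,0,3,0]]
  ]
}}

```text
t: 16.35
tool_pos: [518.5, -85.8, 245.5]
tool_rot: [-0.0, 0.998, -0.065, 0.0]
wrist_force: [-0.2, 0.4, 3.3]
gripper_width: 17.4
grasp_force: 59.1
```

Emit:
{"method": "carry_out", "body": {
  "targets": [
    [[0,0,0,0.3,0],[0,0,0,0.6,0],[0,0,0,0.9,0],[0,0,0,1.2,0],[0,0,0,1.5,0],[0,0,0,1.8,0],[0,0,0,2.1,0],[0,0,0,2.4,0],[0,0,0,2.7,0],[0,0,0,3,0]]
  ]
}}

```text
t: 17.6
tool_pos: [518.5, -85.9, 242.5]
tool_rot: [-0.0, 0.998, -0.065, 0.0]
wrist_force: [-1.2, 0.9, 6.0]
gripper_width: 17.4
grasp_force: 59.4
```

Emit:
{"method": "carry_out", "body": {
  "targets": [
    [[0,0,0,0.2,0],[0,0,0,0.4,0],[0,0,0,0.6,0],[0,0,0,0.8,0],[0,0,0,1,0],[0,0,0,1.2,0],[0,0,0,1.4,0],[0,0,0,1.6,0],[0,0,0,1.8,0],[0,0,0,2,0]]
  ]
}}

```text
t: 18.85
tool_pos: [518.5, -85.9, 240.6]
tool_rot: [-0.0, 0.998, -0.065, 0.0]
wrist_force: [0.0, 0.4, 7.3]
gripper_width: 17.2
grasp_force: 59.5
```

```bash
python3 - <<'E'
from h import *
p=snapshot("scene");f=p["frame"];f0=cv2.imread("pics/scene0.png")
d=np.abs(f[185:250,215:285].astype(int)-f0[185:250,215:285]).max(2)>60
print(d.sum(),w2px(p,[[490,-151,135],[490,-151,147]]))
for img in(f,f0): # top row of dark pack
    m=img[150:260,225:275].max(2)<60; print([int(np.argmax(m[30:,c])+180) for c in(5,15,25,35,45)])
cv2.imwrite("pics/c3.png",np.hstack([cv2.resize(i[170:270,205:285],(400,500)) for i in(f,f0)]))
E
```

```text
459 [[254.48705837 203.9277223 ]
 [254.04204461 197.63508763]]
[180, 180, 180, 180, 180]
[180, 180, 180, 180, 180]
```

View pics/c3.png

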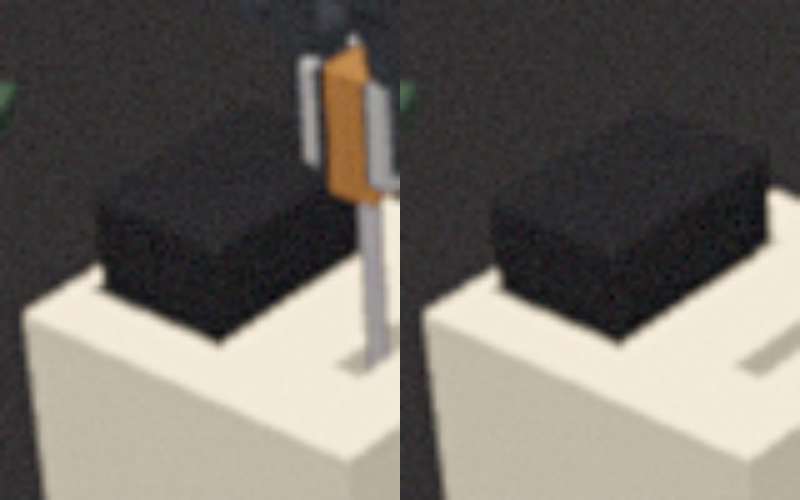

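The pack has not risen yet: its near edge spans (220,250) to (220,340), the same as before (right half). I'll press deeper.

Emit:
{"method": "carry_out", "body": {
  "targets": [
    [[0,0,0,0.2,0],[0,0,0,0.4,0],[0,0,0,0.6,0],[0,0,0,0.8,0],[0,0,0,1,0],[0,0,0,1.2,0],[0,0,0,1.4,0],[0,0,0,1.5,0],[0,0,0,1.5,0],[0,0,0,1.5,0]]
  ]
}}

```text
t: 20.15
tool_pos: [518.5, -85.9, 239.2]
tool_rot: [0.0, 0.998, -0.065, 0.0]
wrist_force: [-0.9, 0.4, 6.8]
gripper_width: 17.4
grasp_force: 59.6
```

```bash
cat > pop.py <<'E'
from h import *
p=snapshot("scene");f0=cv2.imread("pics/scene0.png")
# strip above the pack's left/near top edge: dark face vs table texture -> match the pack corner patch vertically
# template: near vertical edge of pack bottom stays; search top-corner patch
t=f0[205:228,224:256]
r=cv2.matchTemplate(p["frame"][185:240,219:261],t,cv2.TM_CCOEFF_NORMED);_,v,_,l=cv2.minMaxLoc(r)
print("patch shift px (up<0)",l[0]-5,l[1]-20,round(v,2))
E
python3 pop.py
```

```text
patch shift px (up<0) 0 -1 0.87
```

Emit:
{"method": "carry_out", "body": {
  "targets": [
    [[0,0,0,0.1,0],[0,0,0,0.2,0],[0,0,0,0.3,0],[0,0,0,0.4,0],[0,0,0,0.5,0],[0,0,0,0.6,0],[0,0,0,0.7,0],[0,0,0,0.8,0],[0,0,0,0.9,0],[0,0,0,1,0]]
  ]
}}

```text
t: 21.45
tool_pos: [518.5, -86.0, 238.2]
tool_rot: [0.0, 0.998, -0.065, 0.0]
wrist_force: [-0.7, 1.1, 7.9]
gripper_width: 17.3
grasp_force: 59.8
```

```bash
python3 pop.py; python3 - <<'E'
from h import *
p=snapshot("scene");f0=cv2.imread("pics/scene0.png")
cv2.imwrite("pics/c4.png",np.hstack([cv2.resize(i[170:270,205:285],(400,500)) for i in(p["frame"],f0)]))
E
```

```text
patch shift px (up<0) -1 0 0.76
```

View pics/c4.png

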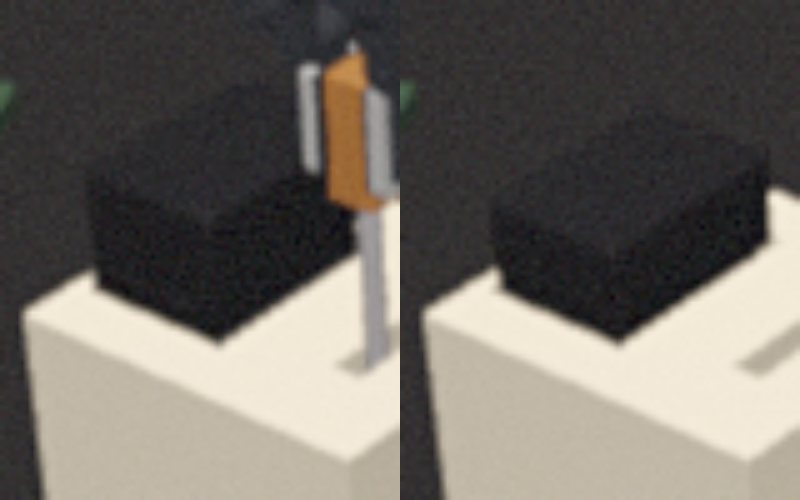

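The pack popped up: its top corner went from (620,250) to (220,220) with its base unchanged, which is about 12 mm. Now I'll withdraw and return the key.

Emit:
{"method": "carry_out", "body": {
  "targets": [
    [[0,0,0,-3,0],[0,0,0,-10,0],[0,0,0,-20,0],[0,0,0,-35,0],[0,0,0,-55,0],[0,0,0,-75,0],[0,0,0,-90,0],[0,0,0,-90,0],[0,0,-20,-90,-3],[0,1,-50,-90,-8]]
  ]
}}

```text
t: 22.8
tool_pos: [525.8, -35.0, 327.2]
tool_rot: [-0.0, 1.0, 0.007, -0.001]
wrist_force: [1.0, 0.1, -0.2]
gripper_width: 17.4
grasp_force: 58.7
```

Emit:
{"method": "carry_out", "body": {
  "targets": [
    [[0,0,0,0,0],[0,0,0,0,0],[0,0,0,0,0],[0,0,0,0,0],[0,0,0,0,0],[0,0,0,0,0],[0,0,0,0,0],[0,0,0,0,0],[0,0,0,0,0],[0,0,0,0,0]]
  ]
}}

```text
t: 24.05
tool_pos: [525.9, -36.5, 327.9]
tool_rot: [-0.0, 1.0, 0.005, 0.0]
wrist_force: [-0.0, 0.2, -1.2]
gripper_width: 17.5
grasp_force: 58.7
```

```bash
python3 - <<'E'
from h import *
s=env.sense();r=rot(s["tool_rot"]).as_matrix();print(s["tool_pos"],np.degrees(np.arctan2(r[1,0],r[0,0])));print(tool(np.array([553.4,129.6,325])-s["tool_pos"]))
E
```

```text
[525.90726352 -36.45312431 327.90670493] 0.5192857135609482
[  28.99650065 -165.79710585    2.90899056]
```

Emit:
{"method": "carry_out", "body": {
  "targets": [
    [[0,6,-33,0,-6],[0,12,-66,0,-12],[0,17,-99,0,-18],[0,23,-132,0,-23],[0,29,-165.8,0,-27],[0,29,-165.8,0,-27],[0,29,-165.8,5,-27],[0,29,-165.8,12,-27],[0,29,-165.8,18,-27],[0,29,-165.8,18,-27]]
  ]
}}

```text
t: 25.3
tool_pos: [553.2, 129.0, 309.3]
tool_rot: [0.0, 0.971, 0.237, -0.001]
wrist_force: [0.4, 0.7, -1.1]
gripper_width: 17.4
grasp_force: 58.7
```

```bash
python3 - <<'E'
from h import *
s=env.sense();print(s["tool_pos"]);tip=s["tool_pos"]-[0,0,185]
out=[]
for n,w in(("wrist",50),("scene",50)):
    p=snapshot(n);q=w2px(p,[tip,[553,129.3,112]]);c=q[1].astype(int)
    o=c-[w,w+20*(n=="scene")];print(n,((q-o)*4).round(0).tolist())
    out.append(cv2.resize(p["frame"][o[1]:o[1]+120,o[0]:o[0]+100],(400,480),interpolation=cv2.INTER_CUBIC))
cv2.imwrite("pics/c5.png",np.hstack(out))
E
```

```text
[553.17326205 129.00452696 309.26161371]
wrist [[202.0, 218.0], [200.0, 203.0]]
scene [[205.0, 254.0], [204.0, 281.0]]
```

View pics/c5.png

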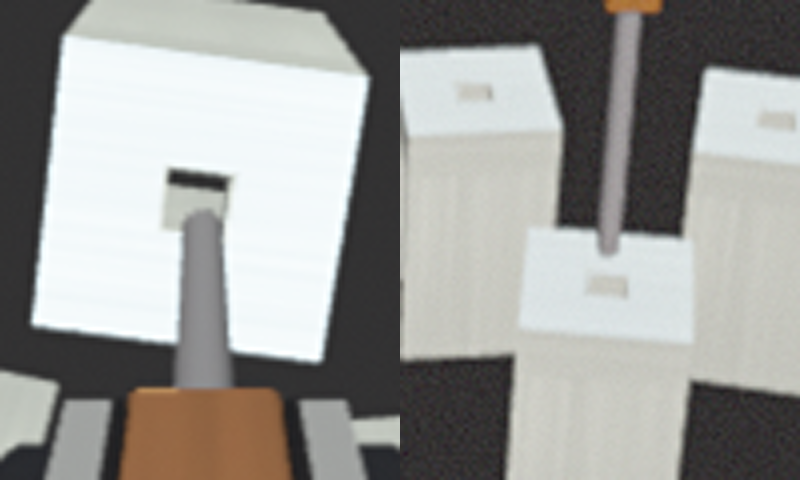

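The tip is at (203,213) and the hole centre at (198,200) in the wrist crop. Scaled, that is about 1 mm to the left and 0.6 mm ahead, so I'll correct and start inserting.

Emit:
{"method": "carry_out", "body": {
  "targets": [
    [[0,0.6,-0.9,0,0],[0,0.6,-0.9,3,0],[0,0.6,-0.9,6,0],[0,0.6,-0.9,9,0],[0,0.6,-0.9,12,0],[0,0.6,-0.9,14,0],[0,0.6,-0.9,16,0],[0,0.6,-0.9,18,0],[0,0.6,-0.9,20,0],[0,0.6,-0.9,22,0]]
  ]
}}

```text
t: 26.65
tool_pos: [553.5, 130.7, 287.8]
tool_rot: [-0.0, 0.971, 0.238, 0.0]
wrist_force: [-0.4, -0.4, -0.4]
gripper_width: 17.3
grasp_force: 58.7
```

Emit:
{"method": "carry_out", "body": {
  "targets": [
    [[0,0,0,8,0],[0,0,0,17,0],[0,0,0,26,0],[0,0,0,36,0],[0,0,0,46,0],[0,0,0,56,0],[0,0,0,66,0],[0,0,0,76,0],[0,0,0,84,0],[0,0,0,84,0]]
  ]
}}

```text
t: 27.9
tool_pos: [553.3, 130.6, 203.2]
tool_rot: [0.0, 0.971, 0.238, -0.001]
wrist_force: [0.7, -1.3, -1.2]
gripper_width: 17.0
grasp_force: 58.7
```

Emit:
{"method": "carry_out", "body": {
  "targets": [
    [[0,0,0,3,0],[0,0,0,6,0],[0,0,0,8,0],[0,0,0,9,0],[0,0,0,9.5,0],[0,0,0,10,0],[0,0,0,10.3,0],[0,0,0,10.6,0],[0,0,0,10.9,0],[0,0,0,10.9,0]]
  ]
}}

```text
t: 29.15
tool_pos: [553.5, 130.7, 193.0]
tool_rot: [-0.0, 0.971, 0.238, -0.0]
wrist_force: [-0.6, 0.1, -1.3]
gripper_width: 17.4
grasp_force: 58.7
```

Emit:
{"method": "carry_out", "body": {
  "targets": [
    [[0,0,0,0.3,0],[0,0,0,0.5,0],[0,0,0,0.7,0],[0,0,0,0.7,0],[0.3,0,0,0.7,0],[0.6,0,0,0.7,0],[1,0,0,0.7,0],[1,0,0,0.7,0],[1,0,0,0.7,0],[1,0,0,0.7,0]]
  ]
}}

```text
t: 30.4
tool_pos: [553.5, 130.7, 192.3]
tool_rot: [0.0, 0.971, 0.238, 0.0]
wrist_force: [-0.1, -0.2, -0.3]
gripper_width: 85.3
grasp_force: 0.0
```

Emit:
{"method": "carry_out", "body": {
  "targets": [
    [[1,0,0,0,0],[1,0,0,-10,0],[1,0,0,-25,0],[1,0,0,-50,0],[1,0,0,-80,0],[1,0,0,-112,0],[1,0,0,-112,0],[1,0,0,-112,0],[1,0,0,-112,0],[1,0,0,-112,0]]
  ]
}}

```text
t: 31.65
tool_pos: [553.3, 130.6, 303.7]
tool_rot: [-0.0, 0.971, 0.238, -0.001]
wrist_force: [-0.1, 0.4, -0.7]
gripper_width: 85.6
grasp_force: 0.0
```

```bash
python3 - <<'E'
from h import *
p=snapshot("wrist");q=snapshot("scene")
print(w2px(p,[[553,129.6,157]]))
cv2.imwrite("pics/c6.png",np.hstack([cv2.resize(p["frame"][180:280,270:370],(400,400)),cv2.resize(q["frame"][170:370,205:405],(400,400))]))
E
```

```text
[[319.49960807 254.45960708]]
```

View pics/c6.png

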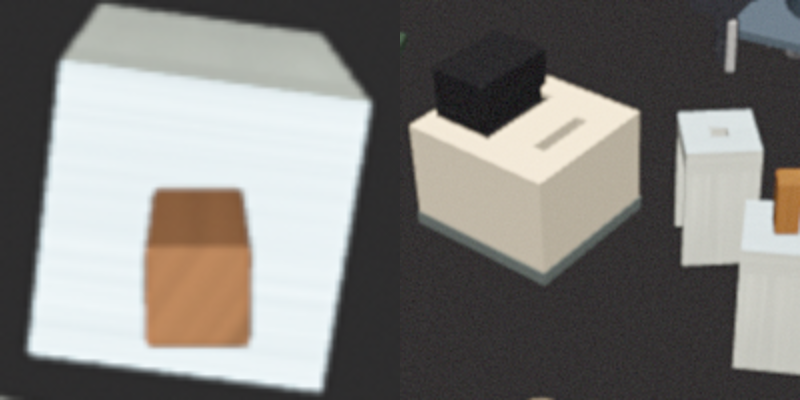

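The key hangs upright, with its handle top at crop (198,295) and its base on the stand. The pack stands popped up at (490,80). The fingers are clear, so I'll hand it in.

```bash
python3 -c "
from cell import env
print(env.sign_off())"
```

```text
the job is handed in; nothing more can be done
None
```

I handed the job in: the pack is popped up in the dock and the key hangs upright in its stand. The wrist force stayed at about 8 N or less in every reading, and the arm never went near the jar, cup or rock; sign-off returned no verdict.

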